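Put the bangle former away and bolt the rack

ROBOT

A 6-joint arm with a two-finger parallel gripper is mounted at the origin on the work surface. World frame = base frame: x ahead of the robot, y to its left, z up, the work surface at z = 0. Lengths are in mm, angles in rad, forces in N, time in s.
With the tool pointing down it reaches from about 325 to 850 mm from the base axis. Payload 15.5 kg.
Tool frame: the origin (TCP) lies between the finger pads; the fingertips stand 14 mm ahead of it and the grasp point (between the pads) lies 5 mm behind it; z points along the fingers, y is the line along which they close (so a half turn about z gives the same grasp; the last joint's range is limited). The gripper opens to 91 mm and grips with 3 to 60 N. Pads are 32 mm wide; open, the fingers measure 118 mm over their backs; the gripper's body (76 mm by 178 mm) begins 60 mm behind the grasp point.
Start: joints at [-1.367, 0.494, 1.345, -0, 1.302, -0.096], TCP at [184.582, -597.123, 227.915] pointing down, gripper open.
Joint ranges: [-2.91, 2.91], [-0.82, 2.16], [0.22, 2.67], [-1.22, 4.37], [0.12, 2.79], [-3.08, 3.08]. Speed limits (rad/s): [1.89, 1.89, 2.57, 3.01, 3.01, 3.01].

INTERFACE

Orientations are given as a 3x3 rotation matrix whose columns are the frame's x, y, z axes.
In Python, from cell import get_obs, vision, job gives the robot as it stands.
- The arm moves only by the shell command python3 -m inch 'ROWS' [FORCE]. ROWS is JSON, a list of rows, each an object with "claw": the opening, from 0 (shut) to 1 (fully open); "offset": the shift along the world's x, y, z in m, a list of three; "rotation": the turn, a rotation vector about the world's x, y, z in degrees, a list of three. A call has 1 to 20 rows; each row is the pose to reach, as a shift and turn from the pose commanded when the call began; what a row does not reach only later rows make up. A row lasts 1/10 s, in which the tool goes at most 50 mm and 8.59 degrees, less where a joint would pass 70% of its speed; a pose out of reach is approached as far as the arm can. A call with a gripper value outside its range is refused whole. The fingers move at their own pace and stop on an object; FORCE is the grip in N (left out, the last holds). Time passes only in rows, so rows that repeat a pose let the fingers close. It gives the time, the measured TCP pose, the force, the opening and the grip force at its end, in the units of the state.
- get_obs(): the state, without advancing time (a new reading comes with each control period).
- vision.get_image(name): name is "scene" or "top" or "wrist"; returns the picture (420x560x3 uint8, red, green, blue); there is no depth.
- vision.calibration(name): a dict with "intrinsics" (3x3 intrinsics, pixels), "k1" (the pictures are not rectified: a ray, as slopes to the right and down, at radius r is drawn at 1 + k1 r^2 times it, then the intrinsics apply), "rvec" (rotation vector, rad) and "tvec" (3), from world to camera coordinates, as OpenCV has them. Camera axes: x right, y down, z forward; pixel columns grow to the right and rows downward; lengths in mm; the calibration is good to about 2 mm. A picture is of the moment at which its call begins: read the wrist's pose just before it. calibration takes no time and is no camera call; for the wrist camera it gives the pose at the moment of the call.
- job.finish_job(): hands the job in; it is judged then, once.
The state is a dict: "time": time; "joint_positions": joint angles; "qd": joint speeds; "tau": joint torques, N m; "tool_pos": TCP position; "tool_rot": TCP orientation; "wrist_force": force on the tool from outside, world axes, zero at the start; "moment": the same for the moment, N m; "gripper_width": finger opening in mm; "grip_force": force on a finger pad.
Only numpy, scipy, OpenCV 4.12 (cv2) and the standard library are available. Lean on these libraries where they do the work, as an engineer would, in place of code of your own. Each camera call takes 0.05 s, during which the arm holds its last target. There are 200 camera calls.

TASK

Put the square bangle former that stands on the table back into its own empty bay of the leaning wooden rack, fully home, its neck at the rear, and let go. Then lock the rack: slide the steel barrel bolt across over the formers and turn its handle down into the notch of the keeper until it is fully down, then let go. Leave the other things on the table where they are.

Things in the scene. Friction and masses are not known exactly. Their poses are not given: they have to be found in the camera images.
- rack: Fixed wooden rack, 310 mm wide. Origin on the table under its mouth's middle; x to its rear (away from the robot), y to the left, z up. Bays and bolt lean 25 degrees towards the robot. In this frame n = (-0.423, 0, 0.906) points out of the mouth along the bays; f = (-0.906, 0, -0.423) down the mouth's slope. The mouth plane, square to n, is 115 mm above the origin.
- mouth (a point): Middle of the rack's mouth plane. Two bays open in it, side by side in its left half (centred 51.5 and 113.5 mm to rack +y), each 60 mm along f, 48 mm wide in y, 80 mm deep along n. The right half is a solid bed, level with the mouth plane, that carries the bolt.
- bay_floor (a point): Centre of the floor of the square former's own bay, which is empty (80 mm below its mouth along n). A 18 mm square wooden plaque on the ledge in front marks it. Which of the two bays it is varies.
- bay_round: The other bay, marked by a 20 mm round plaque. Origin on the table line of the rack, x and y as the rack's, at that bay's middle in y. A round former (40 mm across) is fixed in it; its 22 x 22 mm neck stands 55 mm out of the mouth, 14 mm to the rear of the bay's middle.
- former: Square bangle former: loose wooden block 52 (x) x 40 (y) x 80 (z) mm, with a neck on top, 135 mm high in all, about 0.15 kg. Origin at its underside's centre, z up through the neck. Starts upright on the table. Home in its bay it has 4 mm of play all round, stands on the floor with its block's top (shoulder) level with the mouth, and its z along n.
- neck (a point): Middle of the former's neck (square bar 22 x 22 mm, 55 mm long), 107.5 mm above its underside. The neck is off-centre by 14 mm to the former's +x. In the bay that +x must point to the rack's rear, so that the bolt can pass over the shoulder in front of the neck.
- bolt (a joint): Travel of the bolt in m: 0 drawn back (right), growing as it slides left (rack +y), 0.135 at its end. Starts between 0 and 0.012; about 2 N of friction; stays where left. Round steel bar 12 mm across, axis along rack y, 11 mm above the mouth plane and 14 mm along f from the mouth's middle. It passes over the bays; a former not home stops it.
- bolt_handle (a joint): Turn of the bolt's handle in rad: 0 = straight out along n, growing as it turns down towards the robot (towards f), 1.35 = fully down. Starts between 0 and 0.25, is stiff (0.05 N m), stays where left. A steel lip in front of the bolt stops it at about 0.45 everywhere but at the keeper's notch; only there does it go down.
- lip (a point): Right end of the fixed steel guide lip (its top), which runs in front of the bolt to rack +y: 31 mm high above the mouth plane, 27 to 37 mm along f from the mouth's middle. The keeper's notch in it is 18 mm wide (the shank is 8 mm). The handle faces it at a bolt travel between 0.098 and 0.122; it differs each time and is not reported: feel or look for it.
- bolt_root (a point): Point on the bolt's axis at the foot of the handle; moves with the bolt. Its z points along n, its y along rack y.
- grip (a point): Point on the handle's axis in its grip, 52 mm from the bolt's axis. The handle is an 8 mm round shank with a steel grip 16 mm thick from 34 to 72 mm from the bolt's axis, with round ends.
- bangle: Bystander, to be left alone: dark wooden bangle lying flat, 78 mm across, 16 mm high.
- wide_bangle: Bystander, to be left alone: wide wooden bangle lying flat, 74 mm across, 34 mm high.
- jar: Bystander, to be left alone: glass jar with metal lid, 60 mm across, 85 mm high.
- bowl: Bystander, to be left alone: terracotta bowl, 90 mm across, 40 mm high.
- gift_box: Bystander, to be left alone: small cardboard gift box, 90 x 70 x 35 mm.
- mallet: Bystander, to be left alone: hammer lying on the table.
There are look-alikes about, which are no part of the job. Leave any red look-alike of the former alone.

How it is judged:
By the outcome, as a careful person would: the job done as asked, in the order asked, and still so for the second after the job is handed in, with the robot touching nothing.
It also fails if it takes over 67 s, if anything falls off the work surface, if the arm or the gripper's body presses on something with over 40 N, if the wrist force passes 120 N, or if a joint passes its speed limit or range.

## Working session

There is one attempt and no reset: what is moved stays moved. The work goes in short steps, Python scripts to look and compute and a shell command to move; the robot and the scene stay as the last step left them, time stands still between calls to the robot, and variables do not carry over. Pictures are saved under pics/ and viewed, at most 10 in all, crops included, and the job is handed in when it is done.

```bash
mkdir -p pics; ls; cat > h.py <<'E'
import numpy as np, cv2
from cell import get_obs, vision, job
def cal(n):
    c=vision.calibration(n); K=np.array(c["intrinsics"],float); R=cv2.Rodrigues(np.array(c["rvec"],float))[0]; t=np.array(c["tvec"],float).ravel()
    return K,c["k1"],R,t
def ray(c,uv):
    K,k1,R,t=c
    d=np.array([k1,0,0,0],float) if np.isscalar(k1) else None
    p=cv2.undistortPoints(np.array([[uv]],float),K,d)[0,0]
    return -R.T@t, R.T@np.array([p[0],p[1],1])
def atz(c,uv,z):
    o,d=ray(c,uv); return o+d*(z-o[2])/d[2]
def proj(c,P):
    K,k1,R,t=c
    return cv2.projectPoints(np.array(P,float).reshape(-1,1,3),cv2.Rodrigues(R)[0],t,K,np.array([k1,0,0,0],float))[0][:,0]
def tri(c1,u1,c2,u2):
    o1,d1=ray(c1,u1);o2,d2=ray(c2,u2)
    s=np.linalg.lstsq(np.c_[d1,-d2],o2-o1,rcond=None)[0]
    a,b=o1+s[0]*d1,o2+s[1]*d2
    return (a+b)/2,np.linalg.norm(a-b)
def snap(n,f,crop=None,s=1):
    im=vision.get_image(n)[:,:,::-1]; cv2.imwrite(f"pics/{f}_full.png",im)
    if crop: x,y,w,h=crop; im=cv2.resize(im[y:y+h,x:x+w],None,fx=s,fy=s,interpolation=cv2.INTER_CUBIC)
    cv2.imwrite(f"pics/{f}.png",im)
E
python3 - <<'E'
from h import *
for n in("scene","top"):
    snap(n,n+"0"); c=cal(n); print(n,c[0],c[1],-c[2].T@c[3],c[2][2])
a=[cv2.imread(f"pics/{n}0.png") for n in("scene","top")]
E
```

```text
pics
scene [[450.56022076   0.         287.37754551]
 [  0.         450.56022076 208.71964765]
 [  0.           0.           1.        ]] -0.1250602595880898 [1138.10674032 -422.36540359  884.33499512] [-0.5770687   0.41621253 -0.70267976]
top [[539.65416327   0.         273.80281927]
 [  0.         539.65416327 211.14008282]
 [  0.           0.           1.        ]] -0.08086102621999856 [ 376.00914893   20.34697653 1461.79803545] [ 0.10649531  0.0090221  -0.99427227]
```

View pics/scene0.png

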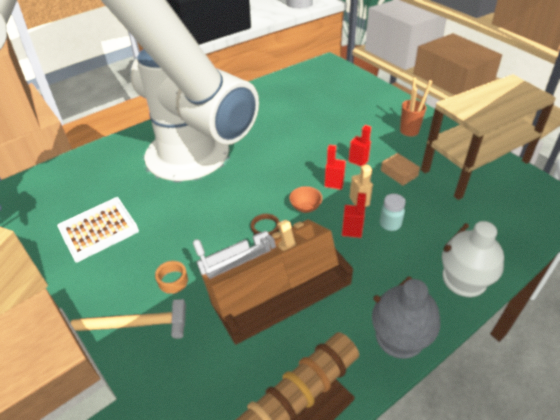

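View pics/top0.png

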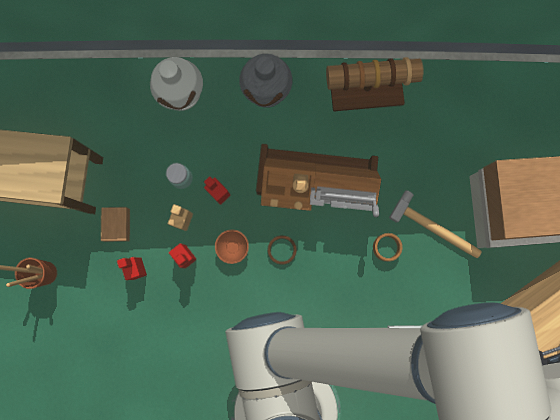

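```bash
python3 - <<'E'
import cv2,numpy as np
t=cv2.imread("pics/top0.png");s=cv2.imread("pics/scene0.png")
def cr(im,x,y,w,h,k):
    o=cv2.resize(im[y:y+h,x:x+w],None,fx=k,fy=k,interpolation=cv2.INTER_CUBIC)
    for i in range(0,w,10): cv2.putText(o,str(x+i),(i*k,8),0,.3,(255,255,255),1);cv2.line(o,(i*k,8),(i*k,14),(255,255,255),1)
    for i in range(0,h,10): cv2.putText(o,str(y+i),(0,i*k+4),0,.3,(255,255,255),1)
    return o
a=cr(t,250,140,140,80,5); b=cr(t,160,190,50,50,4); d=cr(s,335,155,55,60,5)
m=np.zeros((600,800,3),np.uint8); m[:400,:700]=a; m[400:600,:200]=b
m[400:600,300:575]=d[:200]
cv2.imwrite("pics/m1.png",m)
cv2.imwrite("pics/m2.png",cr(s,190,210,160,120,5))
E
```

```text
(no output)
```

View pics/m1.png

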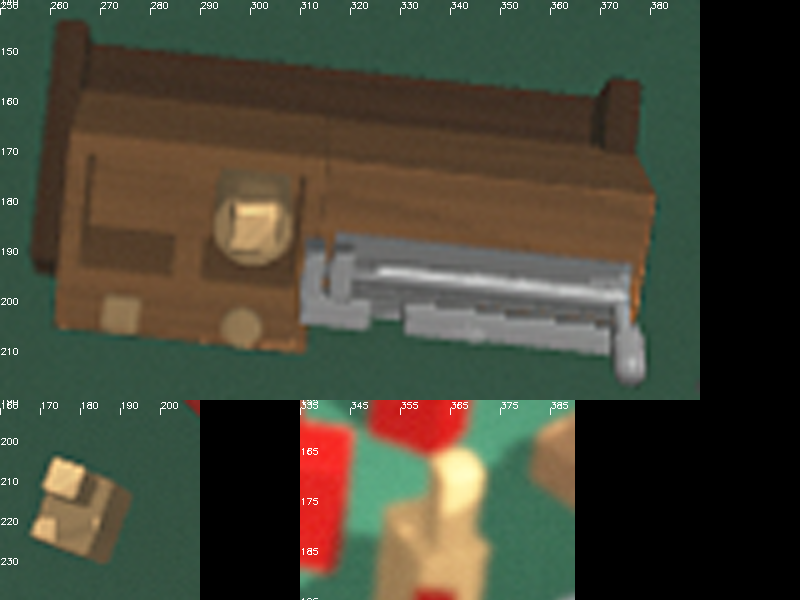

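View pics/m2.png

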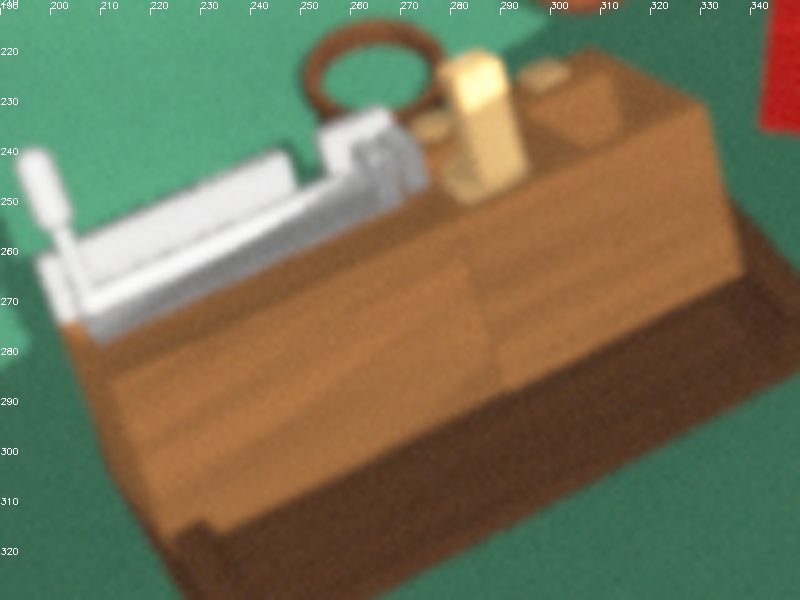

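```bash
cat > rk.py <<'E'
from h import *
from scipy.optimize import least_squares
n=np.array([-.4226,0,.9063]); f=np.array([-.9063,0,-.4226])
def Rz(a): return np.array([[np.cos(a),-np.sin(a),0],[np.sin(a),np.cos(a),0],[0,0,1]])
def W(p,a,b,c): return Rz(p[2])@(np.array([0,0,115])+a*f+np.array([0,b,0])+c*n)+np.array([p[0],p[1],0])
E
python3 - <<'E'
from rk import *
ct,cs=cal("top"),cal("scene")
for nm,u,v in [("ridgeL",(265,165),(330,231)),("ridgeR",(380.7,178),(211,286)),("plSq",(274.2,202.8),(299,225)),("plRd",(298.4,205.6),(276.6,235)),("rneck",(301.2,184.8),(285.4,226)),("handle",(376,213),(197.5,242)),("fneck",(176.5,209.5),(365,170))]:
    print(nm,*tri(ct,u,cs,v))
obs=[((-14,51.5,55),ct,(301.2,184.8)),((-14,51.5,55),cs,(285.4,226)),((30,137.5,0),ct,(266,194)),((30,89.5,0),ct,(285,195.5)),((-30,137.5,0),ct,(268.5,171))]
def r(p):
    e=[]
    for abc,c,uv in obs: e+=list(proj(c,[W(p,*abc)])[0]-uv)
    return e
s=least_squares(r,[600,-50,0]); print(s.x,np.degrees(s.x[2]),np.round(s.fun,1))
p=s.x
pts=lambda q:np.array([W(p,*x) for x in q])
for n_,c in(("top",ct),("scene",cs)):
    im=cv2.imread(f"pics/{n_}0.png"); k=5
    x0,y0,w,h=(250,140,140,80) if n_=="top" else (190,210,160,120)
    im=cv2.resize(im[y0:y0+h,x0:x0+w],None,fx=k,fy=k,interpolation=cv2.INTER_CUBIC)
    def pl(q,col,cl=True):
        uv=(proj(c,pts(q))-[x0,y0]+.5)*k-.5
        cv2.polylines(im,[np.int32(uv)],cl,col,1)
    for b in(51.5,113.5): pl([(30,b-24,0),(30,b+24,0),(-30,b+24,0),(-30,b-24,0)],(0,0,255))
    pl([(-25,40.5,55),(-25,62.5,55),(-3,62.5,55),(-3,40.5,55)],(0,255,0))
    pl([(14,155,11),(14,-155,11)],(255,255,0),False); pl([(27,100,31),(27,-155,31)],(0,255,255),False);pl([(37,100,31),(37,-155,31)],(0,255,255),False)
    globals()[n_]=im
m=np.zeros((600,800,3),np.uint8);m[:300,:525]=cv2.resize(top,(525,300));m[300:,:400]=cv2.resize(scene,(400,300))
cv2.imwrite("pics/ov.png",np.vstack([cv2.resize(top,(525,300)),cv2.resize(scene[:400],(525,300))]))
E
```

```text
ridgeL [635.37548194  56.27241385 130.79388119] 2.2955062650664217
ridgeR [ 603.69846447 -234.46494623  130.63187904] 0.10223983238984814
plSq [546.13542057  34.42396387  89.61049426] 5.958929847333514
plRd [539.25230663 -27.51463296  89.50228507] 5.996956263105822
rneck [582.18602527 -31.64546906 159.64121263] 6.063538080574064
handle [ 512.71905457 -212.00098015  168.92757396] 5.355689409497404
fneck [522.1074395  276.58359314 123.37063568] 0.6228388254304147
[ 5.92920157e+02 -8.59414941e+01 -1.69839331e-03] -0.09731076844199636 [ 0.3 -1.5 -2.4 -2.7  0.5 -0.2  0.4 -1.6 -2.  -0.1]
```

View pics/ov.png

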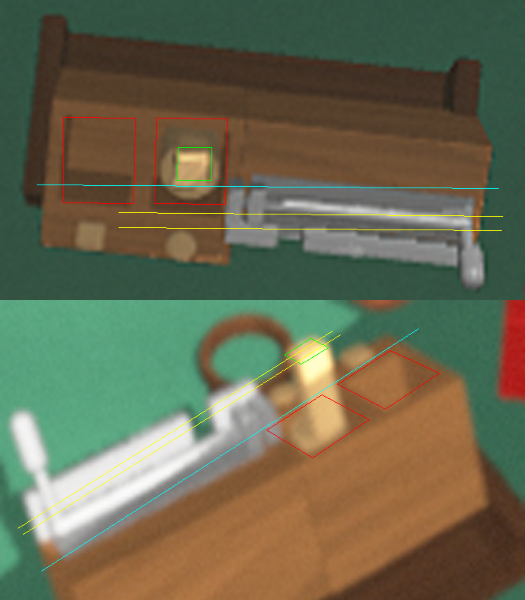

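```bash
cat > /tmp/fit.py <<'E'
from rk import *
ct,cs=cal("top"),cal("scene")
def r(p):
    P=p[3:5];Q=p[5:9]
    obs=[((-14,51.5,55),ct,(301.2,184.8)),((-14,51.5,55),cs,(285.4,226)),((30,137.5,0),ct,(266,194)),((30,89.5,0),ct,(285,195.5)),((-30,137.5,0),ct,(268.5,171)),((0,51.5,0),ct,(300.7,185.4)),
    ((P[0],113.5,P[1]),ct,(274.2,202.8)),((P[0],113.5,P[1]),cs,(299,225)),((P[0],51.5,P[1]),ct,(298.4,205.6)),((P[0],51.5,P[1]),cs,(276.6,235)),
    ((Q[0],Q[2],Q[1]),ct,(265,165)),((Q[0],Q[2],Q[1]),cs,(330,231)),((Q[0],Q[3],Q[1]),ct,(380.7,178)),((Q[0],Q[3],Q[1]),cs,(211,286))]
    e=[]
    for abc,c,uv in obs: e+=list(proj(c,[W(p,*abc)])[0]-uv)
    return e
s=least_squares(r,[595,-80,-.1,50,0,-40,0,150,-150],loss='soft_l1'); print(np.round(s.x,3),np.degrees(s.x[2])); print(np.round(s.fun,1).reshape(-1,2).tolist())
p=s.x
np.save("p.npy",p[:3])
for q in [(0,113.5,0),(30,137.5,0)]: print(q,W(p,*q))
for u,z in (((316,204),146-15),((376,213),169)): print(atz(ct,u,z))
E
python3 /tmp/fit.py
```

```text
[ 5.81071e+02 -8.57290e+01 -1.06000e-01  5.36430e+01 -1.84900e+00
 -4.16390e+01 -2.04100e+00  1.47091e+02 -1.45538e+02] -6.071928006112433
[[-0.1, 1.1], [-3.8, -4.6], [-0.4, -1.3], [-0.6, -0.7], [-0.6, -1.0], [-0.1, -0.2], [-0.1, -0.5], [-2.1, 0.1], [-0.2, -0.6], [-2.0, 0.1], [-0.4, -0.1], [-0.5, -0.1], [0.1, -0.1], [0.1, 0.1]]
(0, 113.5, 0) [593.07668508  27.13421695 115.        ]
(30, 137.5, 0) [568.57886361  53.87554198 102.322     ]
[537.06463062 -72.23892707 131.        ]
[ 511.57350194 -214.43258997  169.        ]
```

```bash
python3 - <<'E'
from rk import *
ct=cal("top"); print(atz(ct,(176.5,209.5),135))
o=get_obs(); print(o["time"],o["tool_pos"],np.round(o["tool_rot"],3),o["wrist_force"],o["gripper_width"])
c=cal("wrist"); R=np.array(o["tool_rot"]);print(R.T@(-c[2].T@c[3]-o["tool_pos"]),np.round(R.T@c[2].T,2),c[0][0,0])
E
python3 -m inch '[{"claw":1,"offset":[0.02,0.05,0.05],"rotation":[0,0,0]},{"claw":1,"offset":[0.08,0.2,0.1],"rotation":[0,0,0]},{"claw":1,"offset":[0.18,0.45,0.12],"rotation":[0,0,0]},{"claw":1,"offset":[0.25,0.65,0.12],"rotation":[0,0,0]},{"claw":1,"offset":[0.30,0.82,0.12],"rotation":[0,0,0]},{"claw":1,"offset":[0.30,0.82,0.12],"rotation":[0,0,0]},{"claw":1,"offset":[0.30,0.82,0.12],"rotation":[0,0,0]},{"claw":1,"offset":[0.30,0.82,0.12],"rotation":[0,0,0]},{"claw":1,"offset":[0.30,0.82,0.12],"rotation":[0,0,0]},{"claw":1,"offset":[0.30,0.82,0.12],"rotation":[0,0,0]},{"claw":1,"offset":[0.30,0.82,0.12],"rotation":[0,0,0]},{"claw":1,"offset":[0.30,0.82,0.12],"rotation":[0,0,0]},{"claw":1,"offset":[0.30,0.82,0.12],"rotation":[0,0,0]},{"claw":1,"offset":[0.30,0.82,0.12],"rotation":[0,0,0]},{"claw":1,"offset":[0.30,0.82,0.12],"rotation":[0,0,0]},{"claw":1,"offset":[0.30,0.82,0.12],"rotation":[0,0,0]},{"claw":1,"offset":[0.30,0.82,0.12],"rotation":[0,0,0]},{"claw":1,"offset":[0.30,0.82,0.12],"rotation":[0,0,0]},{"claw":1,"offset":[0.30,0.82,0.12],"rotation":[0,0,0]},{"claw":1,"offset":[0.30,0.82,0.12],"rotation":[0,0,0]}]'
```

```text
[520.64352415 274.10821096 135.        ]
0.1 [ 184.51680414 -596.81148449  227.40931754] [[ 0.955  0.295 -0.   ]
 [ 0.295 -0.955  0.001]
 [ 0.    -0.001 -1.   ]] [-0.81204827  0.48362283 -0.11757063] 90.57693911801549
[  70.50128987    0.74447914 -157.09929749] [[-0.   -0.97 -0.25]
 [ 1.   -0.    0.  ]
 [-0.   -0.25  0.97]] 354.94664686213946
time: 2.1
tool_pos: [484.4, 223.5, 347.3]
tool_rot: [[0.955, 0.297, -0.001], [0.297, -0.955, -0.001], [-0.001, 0.0, -1.0]]
wrist_force: [-0.2, 0.1, -0.5]
gripper_width: 91.2
grip_force: 0.0
```

```bash
python3 - <<'E'
from rk import *
import pickle
c=cal("wrist"); snap("wrist","w1"); pickle.dump(c,open("w1.pkl","wb"))
uv=proj(c,[[521,274,135]])[0]; print(uv)
im=cv2.imread("pics/w1.png"); x=int(np.clip(uv[0]-75,0,410));y=int(np.clip(uv[1]-50,0,300)); print(x,y)
cv2.imwrite("pics/w1c.png",cv2.resize(im[y:y+120,x:x+150],None,fx=5,fy=5,interpolation=cv2.INTER_CUBIC))
E
```

```text
[244.75926932 135.98792993]
169 85
```

View pics/w1c.png

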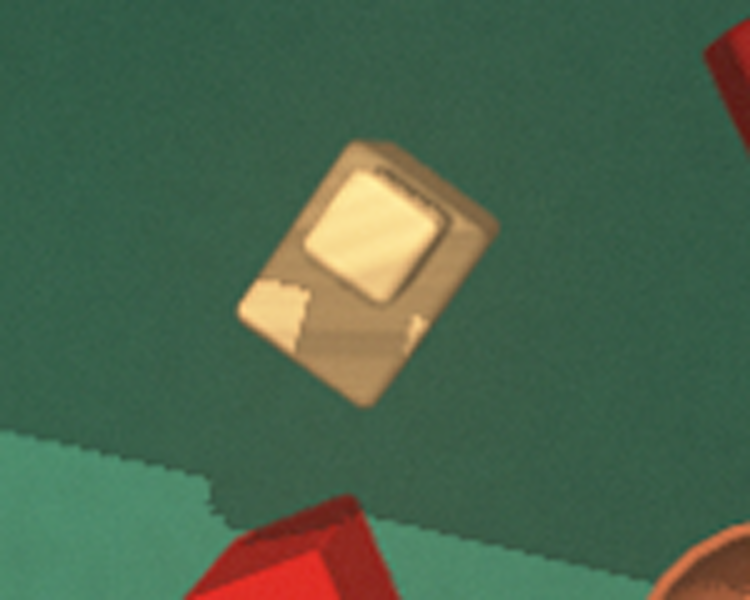

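```bash
python3 - <<'E'
from rk import *
import pickle
c=pickle.load(open("w1.pkl","rb"))
g=lambda q,z:np.array([atz(c,((x+.5)/5-.5+169,(y+.5)/5-.5+85),z) for x,y in q])
N=g([(365,168),(445,215),(385,303),(303,240)],135);S=g([(355,142),(490,222),(367,407),(238,312)],80)
for A in(N,S):
    print(np.round(A[:,:2],1).tolist(),A.mean(0),[round(np.linalg.norm(A[i]-A[i-1]),1) for i in range(4)])
    v=A[0]-A[3];w=A[1]-A[2];u=v+w; print(np.degrees(np.arctan2(u[1],u[0])), np.degrees(np.arctan2(*(A[0]-A[1]+A[3]-A[2])[[1,0]])))
E
```

```text
[[537.2, 281.9], [533.0, 263.8], [512.2, 270.6], [519.6, 290.2]] [525.50413028 276.62279636 135.        ] [np.float64(19.4), np.float64(18.6), np.float64(21.8), np.float64(20.9)]
-21.526471496704787 72.8760064796967
[[540.0, 291.4], [531.7, 256.2], [481.2, 272.0], [494.0, 307.5]] [511.7244777  281.77497835  80.        ] [np.float64(48.7), np.float64(36.2), np.float64(52.9), np.float64(37.7)]
-18.278198666150274 73.34735555896606
```

```bash
python3 -m inch '[{"claw":0.65,"offset":[0.041,0.053,-0.05],"rotation":[0,0,-36]},{"claw":0.65,"offset":[0.041,0.053,-0.10],"rotation":[0,0,-36]},{"claw":0.65,"offset":[0.041,0.053,-0.13],"rotation":[0,0,-36]},{"claw":0.65,"offset":[0.041,0.053,-0.15],"rotation":[0,0,-36]},{"claw":0.65,"offset":[0.041,0.053,-0.17],"rotation":[0,0,-36]},{"claw":0.65,"offset":[0.041,0.053,-0.19],"rotation":[0,0,-36]},{"claw":0.65,"offset":[0.041,0.053,-0.22],"rotation":[0,0,-36]},{"claw":0.65,"offset":[0.041,0.053,-0.24],"rotation":[0,0,-36]},{"claw":0.65,"offset":[0.041,0.053,-0.24],"rotation":[0,0,-36]},{"claw":0.65,"offset":[0.041,0.053,-0.24],"rotation":[0,0,-36]}]' 15
python3 -m inch '[{"claw":0,"offset":[0,0,0],"rotation":[0,0,0]},{"claw":0,"offset":[0,0,0],"rotation":[0,0,0]},{"claw":0,"offset":[0,0,0],"rotation":[0,0,0]},{"claw":0,"offset":[0,0,0],"rotation":[0,0,0]},{"claw":0,"offset":[0,0,0],"rotation":[0,0,0]},{"claw":0,"offset":[0,0,0],"rotation":[0,0,0]},{"claw":0,"offset":[0,0,0],"rotation":[0,0,0]},{"claw":0,"offset":[0,0,0],"rotation":[0,0,0]}]' 25
```

```text
time: 3.15
tool_pos: [525.7, 275.0, 108.6]
tool_rot: [[0.946, -0.324, -0.0], [-0.324, -0.946, -0.0], [-0.0, 0.0, -1.0]]
wrist_force: [1.3, -0.2, 0.2]
gripper_width: 59.3
grip_force: 0.0
time: 3.95
tool_pos: [525.6, 275.9, 108.0]
tool_rot: [[0.947, -0.323, 0.0], [-0.323, -0.947, 0.0], [0.0, -0.0, -1.0]]
wrist_force: [0.0, -1.1, 2.0]
gripper_width: 21.9
grip_force: 25.0
```

```bash
python3 -m inch '[{"claw":0,"offset":[0,0,0.04],"rotation":[0,0,0]},{"claw":0,"offset":[0,0,0.09],"rotation":[0,0,0]},{"claw":0,"offset":[0,0,0.14],"rotation":[0,0,0]},{"claw":0,"offset":[0,-0.01,0.19],"rotation":[0,0,4]},{"claw":0,"offset":[-0.01,-0.05,0.22],"rotation":[0,0,9]},{"claw":0,"offset":[-0.01,-0.1,0.23],"rotation":[0,0,13]},{"claw":0,"offset":[-0.015,-0.15,0.23],"rotation":[0,0,13]},{"claw":0,"offset":[-0.015,-0.2,0.23],"rotation":[0,0,13]},{"claw":0,"offset":[-0.015,-0.25,0.23],"rotation":[0,0,13]},{"claw":0,"offset":[-0.015,-0.27,0.23],"rotation":[0,0,13]},{"claw":0,"offset":[-0.015,-0.28,0.23],"rotation":[0,0,13]},{"claw":0,"offset":[-0.015,-0.28,0.23],"rotation":[0,0,13]},{"claw":0,"offset":[-0.015,-0.28,0.23],"rotation":[0,0,13]},{"claw":0,"offset":[-0.015,-0.28,0.23],"rotation":[0,0,13]}]'
python3 - <<'E'
from rk import *
import pickle
c=cal("wrist"); snap("wrist","w2"); pickle.dump(c,open("w2.pkl","wb")); p=np.load("p.npy")
print(np.round(proj(c,[W(p,a,b,k) for a,b,k in[(30,137.5,0),(30,89.5,0),(-30,137.5,0),(-30,89.5,0),(-14,51.5,55),(14,-150,11)]])))
E
```

```text
time: 5.35
tool_pos: [510.6, -2.9, 337.8]
tool_rot: [[0.995, -0.1, -0.0], [-0.1, -0.995, 0.0], [-0.0, -0.0, -1.0]]
wrist_force: [0.1, 0.5, -2.0]
gripper_width: 22.0
grip_force: 25.0
[[224. 134.]
 [268. 134.]
 [219.  79.]
 [267.  79.]
 [308. 119.]
 [495. 127.]]
```

View pics/w2.png

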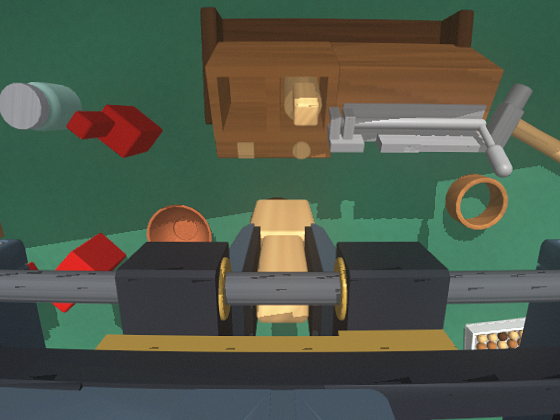

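```bash
python3 - <<'E'
import cv2,numpy as np
im=cv2.imread("pics/w2.png")
a=cv2.resize(im[62:162,200:400],None,fx=4,fy=4,interpolation=cv2.INTER_CUBIC)
b=cv2.resize(im[100:180,400:520],None,fx=2,fy=2,interpolation=cv2.INTER_CUBIC)
m=np.zeros((560,800,3),np.uint8);m[:400]=a;m[400:560,:240]=b
cv2.imwrite("pics/w2c.png",m)
E
```

```text
(no output)
```

View pics/w2c.png

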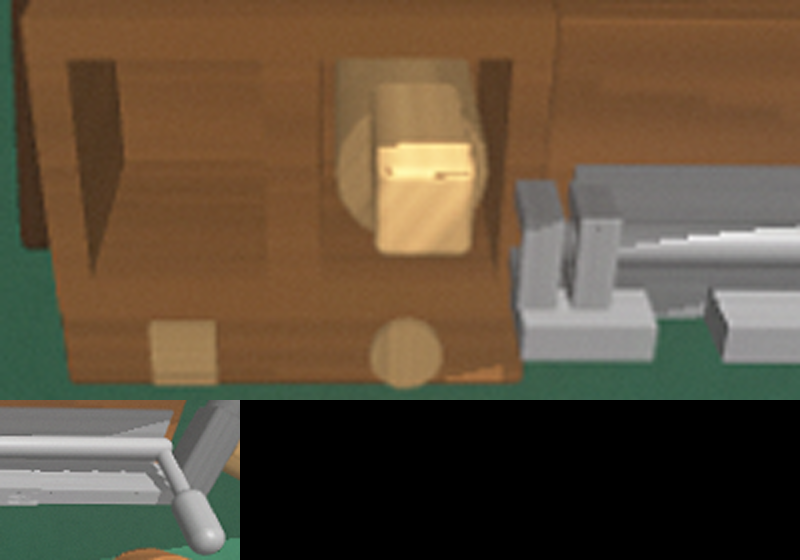

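```bash
cat > /tmp/f2.py <<'E'
from rk import *
import pickle
c=pickle.load(open("w2.pkl","rb"))
obs=[((-30,137.5),(217,77)),((30,137.5),(223,130.75)),((-30,89.5),(266.5,77)),((30,89.5),(266.5,130.75)),((-30,75.5),(280.5,77)),((30,75.5),(280.5,130.75)),((-30,27.5),(328.2,77)),((30,27.5),(324,130))]
def r(p): return np.concatenate([proj(c,[W(p,a,b,0)])[0]-uv for (a,b),uv in obs])
s=least_squares(r,np.load("p.npy"),loss="soft_l1");p=s.x;print(p,np.degrees(p[2]),np.round(s.fun,1).tolist())
np.save("p2.npy",p)
def inrack(P): # a,b,c
    q=Rz(p[2]).T@(np.array(P)-[p[0],p[1],0])-[0,0,115]; return np.array([q@f,q[1],q@n])
def onc(uv,cc):
    o,d=ray(c,uv); A=inrack(o);D=inrack(o+d)-A; return A+D*(cc-A[2])/D[2]
for nm,uv,cc in(("nf",(372.9,143.75),31),("nb",(369.9,135),31),("kR",(360.75,135),31),("lipL",(379,135),31),("root",(482.5,122.5),11)): print(nm,np.round(onc(uv,cc),1))
root=onc((482.5,122.5),11); 
g=least_squares(lambda q:proj(c,[W(p,14+64*np.sin(q[0]),q[1],11+64*np.cos(q[0]))])[0]-(501.5,167.5),[.1,root[1]]); print("th,b",g.x,g.fun)
o=get_obs(); R=np.array(o["tool_rot"]);T=np.array(o["tool_pos"])
Z=Rz(p[2]);Rt=np.c_[-Z@f,np.cross(-Z@n,-Z@f),-Z@n]
from scipy.spatial.transform import Rotation as Ro
print("rot",(Ro.from_matrix(Rt@R.T)).as_rotvec(degrees=True))
for k in(150,115,95,60,28): print(k,np.round(W(p,-14,113.5,k)-T,1),np.round(W(p,-14,113.5,k),1))
E
python3 /tmp/f2.py
```

```text
[ 5.83746958e+02 -8.46369177e+01 -1.04595429e-01] -5.9928766352492735 [0.1, -0.6, 0.1, 0.6, -0.7, -0.7, 0.7, 0.6, -0.5, -0.7, -0.4, 0.6, 0.6, -0.4, 0.3, 1.5]
nf [ 27.3 -19.   31. ]
nb [ 17.4 -14.4  31. ]
kR [17.5 -5.2 31. ]
lipL [ 17.3 -23.5  31. ]
root [  11.8 -137.    11. ]
th,b [   0.2040774 -132.779259 ] [ 0.00000000e+00 -5.68434189e-14]
rot [ -2.56643743 -24.87422335  -0.25706119]
150 [ 34.6  36.5 -81. ] [545.2  33.5 256.9]
115 [  49.3   34.9 -112.7] [559.9  32.  225.1]
95 [  57.7   34.  -130.8] [568.3  31.1 207. ]
60 [  72.4   32.5 -162.6] [583.   29.6 175.3]
28 [  85.9   31.1 -191.6] [596.4  28.2 146.3]
```

```bash
sed -i 's/("nf",(372.9,143.75),31)/("nf",(372.8,152),31)/;s/("nb",(369.9,135),31)/("nb",(372.1,143.25),31)/;s/(360.75,135)/(363.75,143.25)/;s/(379,135)/(380.5,143.25)/' /tmp/f2.py; python3 /tmp/f2.py | grep -E "n|k|l"
python3 -m inch '[{"claw":0,"offset":[0.035,0.036,0],"rotation":[-0.9,-8.2,-0.1]},{"claw":0,"offset":[0.035,0.036,-0.02],"rotation":[-1.7,-16.4,-0.2]},{"claw":0,"offset":[0.035,0.036,-0.05],"rotation":[-2.57,-24.87,-0.26]},{"claw":0,"offset":[0.035,0.036,-0.08],"rotation":[-2.57,-24.87,-0.26]},{"claw":0,"offset":[0.043,0.0355,-0.099],"rotation":[-2.57,-24.87,-0.26]},{"claw":0,"offset":[0.0493,0.0349,-0.1127],"rotation":[-2.57,-24.87,-0.26]},{"claw":0,"offset":[0.0493,0.0349,-0.1127],"rotation":[-2.57,-24.87,-0.26]},{"claw":0,"offset":[0.0493,0.0349,-0.1127],"rotation":[-2.57,-24.87,-0.26]},{"claw":0,"offset":[0.0493,0.0349,-0.1127],"rotation":[-2.57,-24.87,-0.26]}]'
```

```text
nf [ 36.9 -20.4  31. ]
nb [ 26.7 -18.1  31. ]
kR [26.8 -9.6 31. ]
lipL [ 26.6 -26.7  31. ]
time: 6.3
tool_pos: [560.1, 31.2, 226.2]
tool_rot: [[0.901, -0.105, 0.421], [-0.096, -0.994, -0.044], [0.424, -0.001, -0.906]]
wrist_force: [0.4, -0.9, -1.9]
gripper_width: 21.7
grip_force: 25.0
```

```bash
python3 -m inch '[{"claw":0,"offset":[0.0042,-0.0004,-0.0091],"rotation":[0,0,0]},{"claw":0,"offset":[0.0084,-0.0009,-0.0181],"rotation":[0,0,0]},{"claw":0,"offset":[0.0126,-0.0013,-0.0272],"rotation":[0,0,0]},{"claw":0,"offset":[0.0126,-0.0013,-0.0272],"rotation":[0,0,0]},{"claw":0,"offset":[0.0126,-0.0013,-0.0272],"rotation":[0,0,0]}]'
```

```text
time: 6.8
tool_pos: [572.3, 29.4, 197.5]
tool_rot: [[0.902, -0.106, 0.419], [-0.096, -0.994, -0.044], [0.422, -0.0, -0.907]]
wrist_force: [-0.3, 0.0, -1.5]
gripper_width: 21.9
grip_force: 25.0
```

```bash
python3 -m inch '[{"claw":0,"offset":[0.0056,-0.0006,-0.0120],"rotation":[0,0,0]},{"claw":0,"offset":[0.0112,-0.0012,-0.0240],"rotation":[0,0,0]},{"claw":0,"offset":[0.0168,-0.0018,-0.0361],"rotation":[0,0,0]},{"claw":0,"offset":[0.0223,-0.0023,-0.0481],"rotation":[0,0,0]},{"claw":0,"offset":[0.0223,-0.0023,-0.0481],"rotation":[0,0,0]},{"claw":0,"offset":[0.0223,-0.0023,-0.0481],"rotation":[0,0,0]}]'
```

```text
time: 7.4
tool_pos: [594.6, 27.2, 149.3]
tool_rot: [[0.902, -0.106, 0.419], [-0.096, -0.994, -0.044], [0.422, -0.0, -0.907]]
wrist_force: [-0.9, -0.8, -1.4]
gripper_width: 21.9
grip_force: 25.0
```

Free all the way. Last few mm until contact.

```bash
python3 -m inch '[{"claw":0,"offset":[0.0008,-0.0001,-0.0018],"rotation":[0,0,0]},{"claw":0,"offset":[0.0013,-0.0001,-0.0027],"rotation":[0,0,0]},{"claw":0,"offset":[0.0017,-0.0002,-0.0036],"rotation":[0,0,0]},{"claw":0,"offset":[0.0017,-0.0002,-0.0036],"rotation":[0,0,0]},{"claw":0,"offset":[0.0017,-0.0002,-0.0036],"rotation":[0,0,0]}]'
```

```text
time: 7.9
tool_pos: [596.8, 27.0, 146.9]
tool_rot: [[0.901, -0.106, 0.422], [-0.096, -0.994, -0.044], [0.424, -0.001, -0.906]]
wrist_force: [-2.7, 0.6, 7.2]
gripper_width: 22.1
grip_force: 25.0
```

```bash
python3 -m inch '[{"claw":0.5,"offset":[0,0,0],"rotation":[0,0,0]},{"claw":0.5,"offset":[0,0,0],"rotation":[0,0,0]},{"claw":0.5,"offset":[0,0,0],"rotation":[0,0,0]},{"claw":0.5,"offset":[0,0,0],"rotation":[0,0,0]},{"claw":0.5,"offset":[-0.0084,0.0009,0.0181],"rotation":[0,0,0]},{"claw":0.5,"offset":[-0.0168,0.0018,0.0363],"rotation":[0,0,0]},{"claw":0.5,"offset":[-0.0337,0.0035,0.0725],"rotation":[0,0,0]},{"claw":0.5,"offset":[-0.0506,0.0053,0.1088],"rotation":[0,0,0]},{"claw":0.5,"offset":[-0.0506,0.0053,0.1088],"rotation":[0,0,0]},{"claw":0.5,"offset":[-0.0506,0.0053,0.1088],"rotation":[0,0,0]}]'
python3 - <<'E'
from rk import *
import pickle
p=np.load("p2.npy");T=np.array(get_obs()["tool_pos"])
for q in [(26,-135,140),(26,-135,63)]: print(np.round(W(p,*q)-T,1))
c=cal("wrist");snap("wrist","w3");pickle.dump(c,open("w3.pkl","wb"))
print(np.round(proj(c,[W(p,*q) for q in[(26,113.5,0),(0,113.5,0),(14,-135,11),(25,-135,68),(27,-18,31)]])))
E
```

```text
time: 8.9
tool_pos: [546.1, 32.3, 256.0]
tool_rot: [[0.9, -0.106, 0.422], [-0.096, -0.994, -0.044], [0.424, -0.001, -0.905]]
wrist_force: [-0.5, -0.7, -0.2]
gripper_width: 45.4
grip_force: 0.0
[ -58.7 -242.6  -25.1]
[ -26.3 -246.   -94.9]
[[280. 242.]
 [280. 214.]
 [554. 231.]
 [604. 268.]
 [437. 255.]]
```

View pics/w3.png

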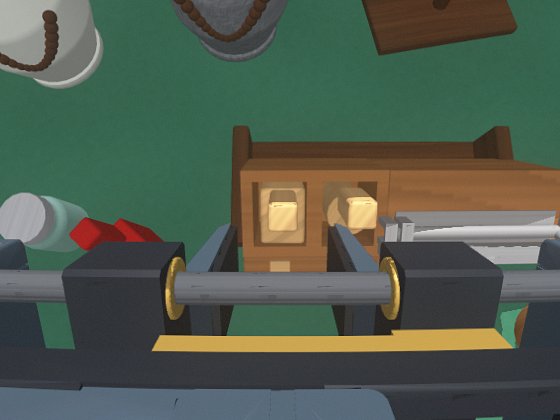

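```bash
python3 -m inch '[{"claw":0.7,"offset":[-0.012,-0.048,-0.005],"rotation":[0,0,0]},{"claw":0.7,"offset":[-0.024,-0.097,-0.010],"rotation":[0,0,0]},{"claw":0.7,"offset":[-0.035,-0.145,-0.015],"rotation":[0,0,0]},{"claw":0.7,"offset":[-0.047,-0.194,-0.020],"rotation":[0,0,0]},{"claw":0.7,"offset":[-0.0587,-0.2426,-0.0251],"rotation":[0,0,0]},{"claw":0.7,"offset":[-0.0587,-0.2426,-0.0251],"rotation":[0,0,0]},{"claw":0.7,"offset":[-0.0587,-0.2426,-0.0251],"rotation":[0,0,0]},{"claw":0.7,"offset":[-0.0425,-0.2443,-0.06],"rotation":[0,0,0]},{"claw":0.7,"offset":[-0.0345,-0.2452,-0.0774],"rotation":[0,0,0]},{"claw":0.7,"offset":[-0.0263,-0.246,-0.0949],"rotation":[0,0,0]},{"claw":0.7,"offset":[-0.0263,-0.246,-0.0949],"rotation":[0,0,0]},{"claw":0.7,"offset":[-0.0263,-0.246,-0.0949],"rotation":[0,0,0]}]'
python3 -m inch '[{"claw":0,"offset":[0,0,0],"rotation":[0,0,0]},{"claw":0,"offset":[0,0,0],"rotation":[0,0,0]},{"claw":0,"offset":[0,0,0],"rotation":[0,0,0]},{"claw":0,"offset":[0,0,0],"rotation":[0,0,0]},{"claw":0,"offset":[0,0,0],"rotation":[0,0,0]},{"claw":0,"offset":[0,0,0],"rotation":[0,0,0]}]' 10
```

```text
time: 10.15
tool_pos: [519.5, -212.2, 159.9]
tool_rot: [[0.902, -0.104, 0.419], [-0.095, -0.995, -0.043], [0.421, -0.001, -0.907]]
wrist_force: [0.1, -0.7, 0.3]
gripper_width: 64.2
grip_force: 0.0
time: 10.75
tool_pos: [519.6, -213.8, 160.3]
tool_rot: [[0.901, -0.106, 0.42], [-0.096, -0.994, -0.045], [0.423, -0.0, -0.906]]
wrist_force: [-0.4, 0.9, 0.3]
gripper_width: 18.7
grip_force: 0.0
```

```bash
python3 -m inch '[{"claw":0,"offset":[0,0,0],"rotation":[0,0,0]},{"claw":0,"offset":[0,0,0],"rotation":[0,0,0]},{"claw":0,"offset":[0,0,0],"rotation":[0,0,0]}]' 10
python3 - <<'E'
from rk import *
exec("p=np.load('p2.npy')")
q=Rz(p[2]).T@(np.array(get_obs()["tool_pos"])-[p[0],p[1],0])-[0,0,115]; print(q@f,q[1],q@n)
ry=Rz(p[2])@[0,1,0]; print(ry)
E
```

```text
time: 11.05
tool_pos: [519.6, -213.7, 160.2]
tool_rot: [[0.901, -0.106, 0.42], [-0.096, -0.994, -0.044], [0.423, -0.0, -0.906]]
wrist_force: [-1.0, 0.9, 1.9]
gripper_width: 15.5
grip_force: 10.0
26.52044174783133 -135.09304495688878 62.27452203780024
[0.10440482 0.99453488 0.        ]
```

```bash
python3 -m inch '[{"claw":0,"offset":[0.0015,0.0145,0],"rotation":[0,0,0]},{"claw":0,"offset":[0.0030,0.029,0],"rotation":[0,0,0]},{"claw":0,"offset":[0.0046,0.0435,0],"rotation":[0,0,0]},{"claw":0,"offset":[0.0061,0.058,0],"rotation":[0,0,0]},{"claw":0,"offset":[0.0076,0.0725,0],"rotation":[0,0,0]},{"claw":0,"offset":[0.0091,0.087,0],"rotation":[0,0,0]},{"claw":0,"offset":[0.0107,0.1015,0],"rotation":[0,0,0]},{"claw":0,"offset":[0.0122,0.116,0],"rotation":[0,0,0]},{"claw":0,"offset":[0.0122,0.116,0],"rotation":[0,0,0]},{"claw":0,"offset":[0.0122,0.116,0],"rotation":[0,0,0]}]'
cat > q.py <<'E'
from rk import *
p=np.load('p2.npy');o=get_obs();Z=Rz(p[2])
q=Z.T@(np.array(o["tool_pos"])-[p[0],p[1],0])-[0,0,115]; print("abc",np.round([q@f,q[1],q@n],1))
F=Z.T@np.array(o["wrist_force"]); print("F f,y,n",np.round([F@f,F[1],F@n],1),"grip",o["gripper_width"],o["grip_force"])
A,C=q@f-14,q@n+5-11; th=np.arctan2(A,C); print("r,th",np.hypot(A,C),th)
r=58;t0=th
for t in (.25,.45,.6,.75,.9,1.05,1.2,1.3,1.35,1.4): print(t,np.round((W(p,14+r*np.sin(t),q[1],11+r*np.cos(t)-5)-o["tool_pos"])/1000,4).tolist())
E
python3 q.py
```

```text
time: 12.05
tool_pos: [531.4, -97.2, 160.1]
tool_rot: [[0.902, -0.105, 0.42], [-0.095, -0.995, -0.044], [0.422, -0.001, -0.907]]
wrist_force: [-6.0, 2.8, 7.3]
gripper_width: 15.8
grip_force: 10.0
abc [ 27.  -18.   62.3]
F f,y,n [2.6 2.1 9.2] grip 15.80757542815563 10.000581443309784
r,th 57.805814786659504 0.22610321734540645
0.25 [-0.0012, 0.0001, -0.0007]
0.45 [-0.0093, 0.001, -0.0089]
0.6 [-0.0143, 0.0015, -0.016]
0.75 [-0.0181, 0.0019, -0.0238]
0.9 [-0.0207, 0.0022, -0.0321]
1.05 [-0.0221, 0.0023, -0.0407]
1.2 [-0.0222, 0.0023, -0.0494]
1.3 [-0.0215, 0.0023, -0.0551]
1.35 [-0.021, 0.0022, -0.058]
1.4 [-0.0203, 0.0021, -0.0608]
```

```bash
python3 -m inch '[{"claw":0,"offset":[-0.0052,0.0005,-0.0045],"rotation":[0,0,0]},{"claw":0,"offset":[-0.0093,0.001,-0.0089],"rotation":[0,0,0]},{"claw":0,"offset":[-0.012,0.0013,-0.0124],"rotation":[0,0,0]},{"claw":0,"offset":[-0.0143,0.0015,-0.016],"rotation":[0,0,0]},{"claw":0,"offset":[-0.0143,0.0015,-0.016],"rotation":[0,0,0]},{"claw":0,"offset":[-0.0143,0.0015,-0.016],"rotation":[0,0,0]}]'; python3 q.py
```

```text
time: 12.65
tool_pos: [517.4, -96.4, 144.0]
tool_rot: [[0.901, -0.106, 0.42], [-0.096, -0.994, -0.044], [0.422, -0.0, -0.907]]
wrist_force: [0.7, -2.4, -2.1]
gripper_width: 15.3
grip_force: 10.0
abc [ 46.4 -18.6  53.6]
F f,y,n [ 0.  -2.3 -2.3] grip 15.310208554251334 9.999856799840927
r,th 57.64283764833636 0.597839946880776
0.25 [0.0127, -0.0013, 0.0154]
0.45 [0.0046, -0.0005, 0.0072]
0.6 [-0.0004, 0.0, 0.0001]
0.75 [-0.0042, 0.0004, -0.0077]
0.9 [-0.0068, 0.0007, -0.016]
1.05 [-0.0082, 0.0009, -0.0246]
1.2 [-0.0083, 0.0009, -0.0333]
1.3 [-0.0076, 0.0008, -0.039]
1.35 [-0.0071, 0.0007, -0.0419]
1.4 [-0.0064, 0.0007, -0.0447]
```

No lip contact at 0.6: the handle is in the notch. Continue down.

```bash
python3 -m inch '[{"claw":0,"offset":[-0.0042,0.0004,-0.0077],"rotation":[0,0,0]},{"claw":0,"offset":[-0.0068,0.0007,-0.016],"rotation":[0,0,0]},{"claw":0,"offset":[-0.0076,0.0008,-0.0203],"rotation":[0,0,0]},{"claw":0,"offset":[-0.0082,0.0009,-0.0246],"rotation":[0,0,0]},{"claw":0,"offset":[-0.0082,0.0009,-0.0246],"rotation":[0,0,0]},{"claw":0,"offset":[-0.0082,0.0009,-0.0246],"rotation":[0,0,0]}]'; python3 q.py
```

```text
time: 13.25
tool_pos: [509.3, -95.3, 119.6]
tool_rot: [[0.901, -0.106, 0.42], [-0.096, -0.994, -0.044], [0.422, -0.001, -0.906]]
wrist_force: [-0.1, -2.5, -0.4]
gripper_width: 15.5
grip_force: 10.0
abc [ 64.2 -18.4  35. ]
F f,y,n [-0.  -2.5 -0.4] grip 15.537346313518546 9.999966323375702
r,th 57.944656862962276 1.0468736872743405
0.25 [0.0209, -0.0022, 0.0398]
0.45 [0.0127, -0.0013, 0.0316]
0.6 [0.0078, -0.0008, 0.0245]
0.75 [0.0039, -0.0004, 0.0167]
0.9 [0.0013, -0.0001, 0.0084]
1.05 [-0.0001, 0.0, -0.0002]
1.2 [-0.0002, 0.0, -0.0089]
1.3 [0.0005, -0.0001, -0.0146]
1.35 [0.0011, -0.0001, -0.0175]
1.4 [0.0017, -0.0002, -0.0203]
```

```bash
python3 -m inch '[{"claw":0,"offset":[-0.0002,0,-0.0089],"rotation":[0,0,0]},{"claw":0,"offset":[0.0005,-0.0001,-0.0146],"rotation":[0,0,0]},{"claw":0,"offset":[0.0011,-0.0001,-0.0175],"rotation":[0,0,0]},{"claw":0,"offset":[0.0017,-0.0002,-0.0203],"rotation":[0,0,0]},{"claw":0,"offset":[0.0020,-0.0002,-0.022],"rotation":[0,0,0]},{"claw":0,"offset":[0.0020,-0.0002,-0.022],"rotation":[0,0,0]},{"claw":0,"offset":[0.0020,-0.0002,-0.022],"rotation":[0,0,0]}]'; python3 q.py|head -3
```

```text
time: 13.95
tool_pos: [511.4, -95.4, 98.0]
tool_rot: [[0.901, -0.106, 0.421], [-0.096, -0.994, -0.044], [0.423, -0.0, -0.906]]
wrist_force: [-3.3, -1.5, 7.4]
gripper_width: 15.4
grip_force: 10.0
abc [ 71.3 -18.3  14.6]
F f,y,n [-0.3 -1.8  8. ] grip 15.409506030077326 10.000513046979904
r,th 57.9695846896152 1.4226908598841639
```

```bash
python3 -m inch '[{"claw":0,"offset":[0,0,0],"rotation":[0,0,0]},{"claw":0,"offset":[0.0006,0,-0.002],"rotation":[0,0,0]},{"claw":0,"offset":[0.0006,0,-0.002],"rotation":[0,0,0]}]' 25; python3 q.py|head -3
python3 -m inch '[{"claw":0.5,"offset":[0,0,0],"rotation":[0,0,0]},{"claw":0.5,"offset":[0,0,0],"rotation":[0,0,0]},{"claw":0.5,"offset":[0,0,0],"rotation":[0,0,0]},{"claw":0.5,"offset":[0,0,0],"rotation":[0,0,0]},{"claw":0.5,"offset":[0,0,0],"rotation":[0,0,0]},{"claw":0.5,"offset":[-0.0085,0.0009,0.018],"rotation":[0,0,0]},{"claw":0.5,"offset":[-0.025,0.0025,0.055],"rotation":[0,0,0]},{"claw":0.5,"offset":[-0.05,0.004,0.1],"rotation":[0,0,0]},{"claw":0.5,"offset":[-0.09,0.004,0.13],"rotation":[0,0,0]},{"claw":0.5,"offset":[-0.13,0.004,0.16],"rotation":[0,0,0]},{"claw":0.5,"offset":[-0.13,0.004,0.18],"rotation":[0,0,0]},{"claw":0.5,"offset":[-0.13,0.004,0.18],"rotation":[0,0,0]},{"claw":0.5,"offset":[-0.13,0.004,0.18],"rotation":[0,0,0]}]'
python3 - <<'E'
from rk import *
import pickle
p=np.load("p2.npy")
c=cal("wrist");snap("wrist","w4"); pickle.dump(c,open("w4.pkl","wb"))
snap("top","t4",(240,140,160,90),2.5)
w=cv2.imread("pics/w4.png"); t=cv2.imread("pics/t4.png"); 
cs=cal("scene");snap("scene","s4",(190,200,160,90),2.5)
s=cv2.imread("pics/s4.png"); W4=cv2.resize(w[:,:],(400,300)); m=np.zeros((600,800,3),np.uint8)
m[:225,:400]=t;m[:225,400:]=s; uv=proj(c,[W(p,14,0,11)])[0]; print(uv)
x=int(np.clip(uv[0]-133,0,293));y=int(np.clip(uv[1]-62,0,295))
m[225:600]=cv2.resize(w[y:y+125,x:x+267],(800,375),interpolation=cv2.INTER_CUBIC)
cv2.imwrite("pics/fin.png",m)
g=lambda q:np.round((proj(c,[W(p,*q)])[0]-[x,y])*3+[0,225])
print("tip64 at 1.35/1.2/1.0",[g((14+64*np.sin(k),-18.3,11+64*np.cos(k))) for k in(1.35,1.2,1.0)])
E
```

```text
time: 14.25
tool_pos: [511.9, -95.5, 96.4]
tool_rot: [[0.901, -0.106, 0.421], [-0.096, -0.994, -0.045], [0.424, -0.0, -0.906]]
wrist_force: [-11.1, 0.2, 24.9]
gripper_width: 15.6
grip_force: 25.0
abc [ 71.6 -18.3  12.9]
F f,y,n [-0.5 -0.9 27.3] grip 15.567463150726416 25.003733932971954
r,th 57.966559518774545 1.4521766533408103
time: 15.55
tool_pos: [382.1, -91.7, 275.9]
tool_rot: [[0.901, -0.106, 0.421], [-0.096, -0.994, -0.045], [0.424, 0.0, -0.906]]
wrist_force: [0.9, 0.2, -0.4]
gripper_width: 45.7
grip_force: 0.0
[253.05170381  87.54617667]
tip64 at 1.35/1.2/1.0 [array([454., 602.]), array([453., 596.]), array([452., 581.])]
```

View pics/fin.png

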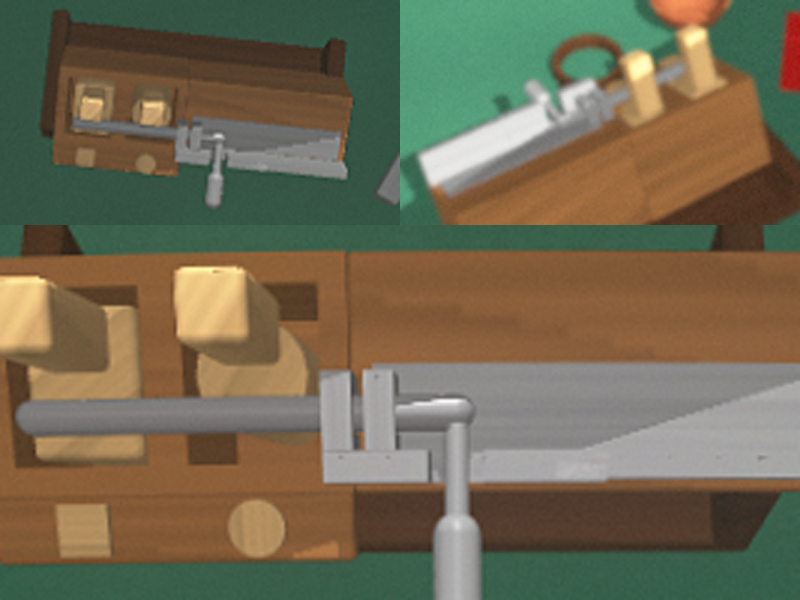

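```bash
python3 -c "
from cell import job
print(job.finish_job())"
```

```text
the job is handed in; nothing more can be done
None
```

The square former is home in its own bay with its neck at the rear. The bolt is slid across both formers and its handle is turned down in the keeper's notch to a hard stop. I let go, backed the arm away and handed the job in at about 16 s, with no verdict returned.

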